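# Find the heavy side of a blower rotor on the roller stand

### The arm

A 6-joint arm with a two-finger parallel gripper is mounted at the origin on the work surface. World frame = base frame: x ahead of the robot, y to its left, z up, the work surface at z = 0. Lengths are in m, angles in rad, forces in N, time in s.
With the tool pointing down it reaches from about 0.225 to 0.875 m from the base axis. Payload 3.4 kg.
Tool frame: the origin (TCP) lies at the very end of the fingers, on their centre line; the grasp point (between the pads) lies 19 mm behind it (tcp_to_grasp is the distance from the TCP to the grasp point, in m); z points along the fingers, y is the direction in which the jaws open and shut (so a half turn about z gives the same grasp; the last joint's range is limited). The gripper opens to 85 mm and grips with 20 to 120 N. Pads are 22 mm wide; open, the fingers measure 114 mm over their backs; the gripper's body (76 mm by 85 mm) begins 54 mm behind the grasp point. The pads swing forward as they close: fully open they stand 13 mm farther back than shut.
Start: joints at [-1.426, 0.276, 1.505, -0, 1.361, -0.121], TCP at [0.151, -0.555, 0.231] pointing down, gripper open.
Joint ranges: [-2.89, 2.89], [-0.75, 2.08], [0.22, 2.7], [-1.18, 4.32], [0.11, 2.71], [-2.7, 2.7]. Speed limits (rad/s): [2.57, 2.57, 3.14, 3.14, 3.14, 3.14].

### API

Orientations are given as a 3x3 rotation matrix whose columns are the frame's x, y, z axes.
In Python, from cell import * gives the robot as it stands.
- The arm moves only by the tool carry_out, never from a script. Its argument "plan" is text: rows parted by semicolons, each of 7 numbers parted by spaces: the shift along the tool's x, y, z in mm, then the turn, a rotation vector about the tool's x, y, z in degrees, then the closure, from -1 (fully open) to 1 (shut). In form: dx dy dz wx wy wz claw; .... A call has exactly 5 rows; each row shifts and turns the commanded pose from where the row before left it, along the tool's axes as they then stand; what a row does not reach is not made up. A row lasts 1/10 s, in which the tool goes at most 50 mm and 8.59 degrees, less where a joint would pass 70% of its speed; a pose out of reach is approached as far as the arm can. A call with a gripper value outside its range is refused whole. The fingers move at their own pace and stop on an object; "grip_force" is the grip in N (left out, the last holds). Time passes only in rows, so rows that do not move let the fingers close, or fill a call up. It gives the time, the measured TCP pose, the force and the opening at its end, in the units of the state.
- observe(): the state, without advancing time (a new reading comes with each control period).
- get_image(name): name is "scene" or "top" or "wrist"; returns a dict with "color" (400x640x3 uint8, red, green, blue), "fx", "fy", "cx", "cy" (pixels), "T" (4x4, takes a point from camera to world coordinates). Camera axes: x right, y up, looking along -z (the intrinsics and any distortion apply to the point x, -y, -z); pixel columns grow to the right and rows downward; lengths in m; the calibration is good to about 2 mm. The wrist camera is an equidistant fisheye: a pixel r from the principal point sees the ray r / f radians off the axis. A picture is of the moment at which its call begins. There is no depth.
- job_done(): hands the job in, once; it reports no verdict.
The state is a dict: "time": time; "q": joint angles; "qvel": joint speeds; "joint_torque": joint torques, N m; "eef_pos": TCP position; "eef_rot": TCP orientation; "ft_force": force on the tool from outside, world axes, zero at the start; "wrist_torque": the same for the moment, N m; "width": finger opening in m.
Only numpy, scipy, OpenCV 4.12 (cv2) and the standard library are available. Lean on these libraries where they do the work, as an engineer would, in place of code of your own. Each camera call takes 0.05 s, during which the arm holds its last target.

### The job

Find the heavy side of the blower rotor stored in the tub: tip the tub's lid up by its tab with the opposite end still on the rim, lift it off and lay it flat, tab up, in the middle of the mat. Then take the rotor out, lower its shaft gently onto the rollers in the middle of the stand, and with its steel weight still well away from the bottom let go, so that it turns by itself until it rests with the weight at the bottom. Leave the mug, the jar and the screwdriver alone.

Things in the scene. Friction and masses are not known exactly. Their poses are not given: they have to be found in the camera images.
- tub: Open light grey plastic tub fixed to the bench, 160 (along x) x 116 x 106 mm high, walls 4 mm. Origin: centre of its underside; z up. A rubber cradle on its floor (up to 27 mm high) holds the rotor upright by the lower rim of its disc, the axle along the tub's x, 53 mm above the underside.
- tub_far (a point): Top edge of the tub's rim in the middle of its +x end wall, 80 mm from the tub's centre, 106 mm above the bench.
- lid: Loose white plastic lid, 100 g, resting on the tub's rim. Plate 166 (along its x) x 122 x 4 mm; a locating rib 6 mm deep (146 x 102 mm outside) hangs inside the tub with about 3 mm play. Origin: centre of the plate's underside, level with the tub's rim when closed (6 mm above the surface it lies on when laid flat on a table, tab up); z up.
- lid_tab (a point): A point in the lid's upright pull tab, at the -x end of the lid: tab 30 mm long (along the lid's x), 10 mm thick (along its y), standing 28 mm above the top of the plate. The point is on its middle line, 66 mm from the lid's centre, 22 mm above the plate's top (26 mm above its underside).
- lid_far (a point): Middle of the underside of the lid at its +x end, 80 mm from the lid's centre; coincides with tub_far when closed (within the play).
- mat: Thin blue mat fixed to the bench, 200 (along its x) x 160 x 3 mm. Origin: centre of its underside.
- rotor: Blower rotor, about 0.38 kg: dark disc (vaned drum) 90 mm in diameter, 24 mm thick, flat faces, on a steel shaft 8 mm in diameter, 130 mm long. Origin: disc centre on the axle, mid-shaft; x along the shaft; z points up once settled, away from the weight. In the tub the upper half of the disc is free to grip across its thickness (fingertips above the shaft).
- stand: Roller stand, fixed to the bench. Base 100 x 130 (along y) x 12 mm; uprights 66 mm high, 58 mm either side of the centre along y, each with two rollers on its inner side. Origin: centre of the underside; z up. The rotor's shaft lies along the stand's y, either way round, in the valleys between the rollers, its disc in the free middle.
- stand_seat (a point): Where the centre of the rotor comes to lie on the rollers: on the stand's middle, 77 mm above the bench.
- mug: White mug 80 mm wide, 90 mm high, a bystander. Origin: centre of the underside.
- jar: Small closed grey jar 56 mm wide, 65 mm high, a bystander. Origin: centre of the underside.
- driver: Screwdriver 170 mm long lying on the bench, a bystander.
- rotor_weight (a point): Centre of the rotor's round steel weight, its heavy spot: 26 mm across, 4 mm proud of both disc faces, 30 mm from the axle on the rotor's own -z side. In the tub it starts a little above the axle's level, at one side.
- stand_rollers (a point): Midway between the axles of the +y pair of free-turning steel rollers, 48.5 mm from the stand's centre, 66 mm above the bench; the other pair mirrors it. Rollers 40 mm in diameter, 9 mm wide, axles 42.4 mm apart, tops 86 mm above the bench. Slight friction: a rotor let go on them swings to and fro and rests within about 4 s.
There are look-alikes about, which are no part of the job. Leave any purple or red look-alike of the tub alone. There is more than one size of the lid; the job needs the smaller.

How it is judged:
On the way, in this order (a step that is already met when the one before it is completed fails the run):
1. the lid is tipped up (0.15 rad) with its far end still within 25 mm of its place on the rim (angle between lid's own z axis and vertical above 0.15 rad and distance between lid_far and tub_far below 0.025 m), for 0.05 s.
2. the lid lies flat on the mat, tab up (angle between lid's own z axis and vertical below 0.08 rad and horizontal distance between lid and mat below 0.06 m and height (world z) of lid below 0.014 m and contact force between the fingers and lid below 0.1 N), for 0.2 s.
3. the gripper lowers the rotor to within 12 mm of its seat, the weight 0.6 rad or more from the bottom (distance between rotor and stand_seat below 0.012 m and contact force between the fingers and rotor above 1 N and angle between rotor's own z axis and vertical above 0.6 rad), for 0.05 s.
4. the rotor is let go there, the weight still 0.5 rad or more from the bottom (distance between rotor and stand_seat below 0.012 m and contact force between the fingers and rotor below 0.05 N and angle between rotor's own z axis and vertical above 0.5 rad), for 0.05 s.
At the end, for the whole second after the job is handed in: The rotor rests on the rollers: centre within 12 mm of the seat (3 mm in height), shaft within 0.05 rad of the rollers' direction, slower than 0.4 rad/s, weight within 0.2 rad of straight down. The lid lies still, flat (0.08 rad), tab up, centre within 60 mm of the mat's centre (angle between rotor's own z axis and vertical below 0.2 rad and distance between rotor and stand_seat below 0.012 m and z of rotor in the frame of stand_seat between -0.003 and 0.003 m and angle between the x axis of rotor and the y axis of stand, either way round below 0.05 rad and angular speed of rotor below 0.4 rad/s and angle between lid's own z axis and vertical below 0.08 rad and horizontal distance between lid and mat below 0.06 m and height (world z) of lid below 0.014 m and linear speed of lid below 0.02 m/s); the robot touches nothing.
It fails at once if the mug, the jar or the screwdriver is moved by more than 30 mm (distance of any of mug, jar, driver from where it was at the start of the episode above 0.03 m).
It fails at once if the rotor is slammed on the stand (over 60 N) (contact force between rotor and stand above 60 N).
It also fails if it takes over 58 s, if anything falls off the work surface, if the arm or the gripper's body presses on something with over 40 N, if the wrist force passes 120 N, or if a joint passes its speed limit or range.

## Working session

There is one attempt and no reset: what is moved stays moved. The work goes in short steps, Python scripts to look and compute and a tool call to move; the robot and the scene stay as the last step left them, time stands still between calls to the robot, and variables do not carry over. Pictures are saved under pics/ and viewed, and the job is handed in when it is done.

Besides the shell and the picture viewer there is one more tool, called by a JSON object that holds its "api" and its "payload", one argument or row to a line. carry_out: Moves the arm, as the interface text tells. Its arguments: {"type":"object","properties":{"plan":{"type":"string"},"grip_force":{"type":"number"}},"required":["plan"]}

```bash
ls; mkdir -p pics; python3 - <<'E'
from cell import *
import cv2,numpy as np
s=observe();print(s)
for n in("scene","top","wrist"):
    i=get_image(n);cv2.imwrite(f"pics/{n}0.png",i["color"][:,:,::-1]);print(n,i["fx"],i["fy"],i["cx"],i["cy"],np.round(i["T"],4).tolist(),[k for k in i])
E
```

```text
pics
{'time': 0.0, 'q': array([-1.42595724e+00,  2.76619557e-01,  1.50615367e+00, -1.60559607e-05,
        1.36068420e+00, -1.20983794e-01]), 'qvel': array([ 0.00136497,  0.00113923, -0.00079398, -0.00078969,  0.00038344,
       -0.00010924]), 'joint_torque': array([ 1.87456517e-04, -4.16768575e+01, -2.45802462e+01,  1.66392838e-04,
        1.10734851e-02, -9.04764050e-06]), 'eef_pos': array([ 0.15097532, -0.5542744 ,  0.23041752]), 'eef_rot': array([[ 9.64875801e-01,  2.62706316e-01, -2.84687280e-04],
       [ 2.62706386e-01, -9.64874063e-01,  1.84298211e-03],
       [ 2.09475668e-04, -1.85303801e-03, -9.99998261e-01]]), 'ft_force': array([-0.40173677, -0.00275932, -0.71293035]), 'wrist_torque': array([ 0.00942781, -0.03105932,  0.00384253]), 'width': 0.08549451983794604}
scene 508.6934588314726 508.6934588314726 312.70752855595924 199.73194595198305 [[0.1664, -0.7193, 0.6745, 1.6301], [0.9861, 0.1243, -0.1106, -0.3716], [-0.0043, 0.6835, 0.7299, 1.3078], [0.0, 0.0, 0.0, 1.0]] ['color', 'fx', 'fy', 'cx', 'cy', 'T']
top 415.9642012087173 415.9642012087173 320.03927135202525 201.78465774800645 [[0.0068, 0.9861, -0.166, 0.2996], [-1.0, 0.0056, -0.0073, -0.2067], [-0.0062, 0.1661, 0.9861, 1.5001], [0.0, 0.0, 0.0, 1.0]] ['color', 'fx', 'fy', 'cx', 'cy', 'T']
wrist 309.70691628693146 309.70691628693146 317.11924958179276 199.92909156099145 [[0.2621, 0.9255, 0.2733, 0.22], [-0.965, 0.2522, 0.0716, -0.5349], [-0.0027, -0.2825, 0.9593, 0.3737], [0.0, 0.0, 0.0, 1.0]] ['color', 'fx', 'fy', 'cx', 'cy', 'T']
```

View pics/scene0.png

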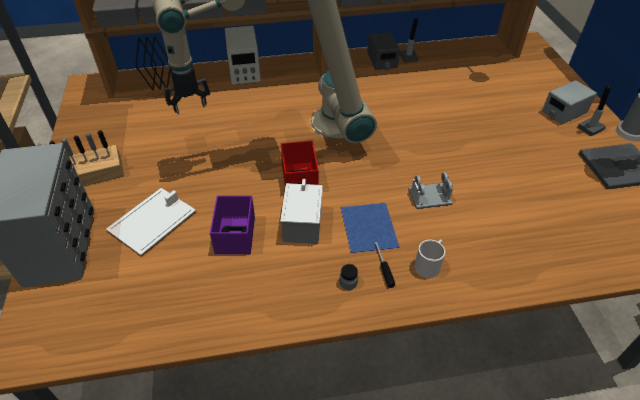

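View pics/top0.png

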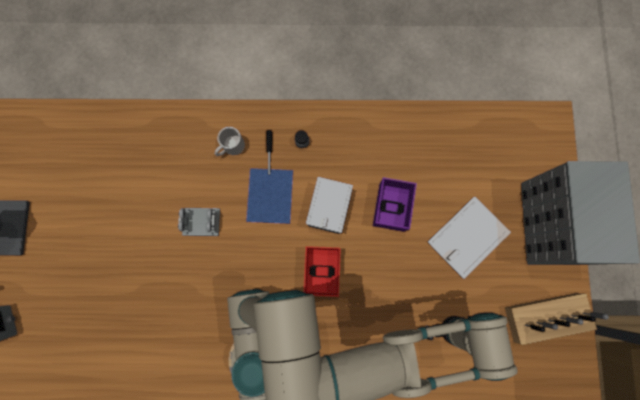

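View pics/wrist0.png

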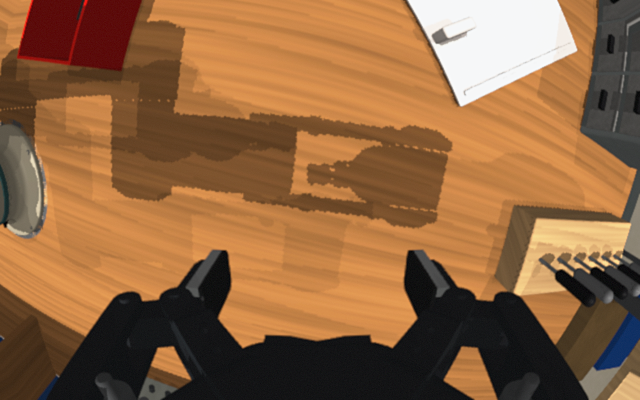

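Candidates for the lid: small white plate on the grey tub, top (330,205), and a larger white plate on the bench, top (468,237). Tubs: grey under the small lid, purple (394,205), red (322,272). By the description I pick the small lid on the grey tub. I'll check it in a crop while measuring.

```bash
cat > h.py <<'E'
from cell import *
import cv2,numpy as np
def ray(im,u,v,name):
    x=(u-im["cx"])/im["fx"]; y=(v-im["cy"])/im["fy"]
    if name=="wrist":
        r=np.hypot(x,y); k=np.sin(r)/max(r,1e-9); d=np.array([x*k,-y*k,-np.cos(r)])
    else: d=np.array([x,-y,-1.])
    T=np.array(im["T"]); return T[:3,3],T[:3,:3]@d
def onz(im,u,v,z,name):
    o,d=ray(im,u,v,name); return o+d*(z-o[2])/d[2]
def proj(im,p,name):
    T=np.array(im["T"]);c=T[:3,:3].T@(np.array(p)-T[:3,3]);c=np.array([c[0],-c[1],-c[2]])
    if name=="wrist":
        th=np.arctan2(np.hypot(c[0],c[1]),c[2]);r=th/np.hypot(c[0],c[1])
        return im["cx"]+im["fx"]*c[0]*r, im["cy"]+im["fy"]*c[1]*r
    return im["cx"]+im["fx"]*c[0]/c[2], im["cy"]+im["fy"]*c[1]/c[2]
def rect(mask,im,z,name,roi):
    m=np.zeros_like(mask);x0,y0,x1,y1=roi;m[y0:y1,x0:x1]=mask[y0:y1,x0:x1]
    c=max(cv2.findContours(m,cv2.RETR_EXTERNAL,cv2.CHAIN_APPROX_NONE)[0],key=cv2.contourArea).reshape(-1,2)
    P=np.array([onz(im,u,v,z,name)[:2] for u,v in c])
    return cv2.minAreaRect((P*1000).astype(np.float32)),P
E
python3 - <<'E'
from h import *
t=get_image("top");s=get_image("scene")
for n,im,rl,rm in(("top",t,(300,170,360,240),(240,160,300,230)),("scene",s,(275,180,326,245),(335,195,402,255))):
    c=im["color"].astype(int);hsv=cv2.cvtColor(im["color"],cv2.COLOR_RGB2HSV)
    w=((hsv[...,1]<40)&(hsv[...,2]>150)).astype(np.uint8)
    b=((hsv[...,0]>100)&(hsv[...,0]<125)&(hsv[...,1]>100)).astype(np.uint8)
    print(n,"lid",rect(w,im,.110,n,rl)[0],"mat",rect(b,im,.003,n,rm)[0])
a=cv2.resize(t["color"][150:290,170:370],None,fx=4,fy=4,interpolation=cv2.INTER_CUBIC)
b=cv2.resize(s["color"][160:280,270:470],None,fx=4,fy=4,interpolation=cv2.INTER_CUBIC)
cv2.imwrite("pics/a1.png",a[:,:,::-1]);cv2.imwrite("pics/b1.png",b[:,:,::-1])
E
```

```text
top lid ((527.6996459960938, -226.20619201660156), (120.90534973144531, 164.23956298828125), 76.34890747070312) mat ((574.2545166015625, -10.232986450195312), (149.2395782470703, 189.86709594726562), 87.84422302246094)
scene lid ((518.4124145507812, -224.9737091064453), (121.28178405761719, 183.6977996826172), 76.56454467773438) mat ((577.5879516601562, -9.60491943359375), (156.42202758789062, 194.69252014160156), 87.8602523803711)
```

View pics/a1.png

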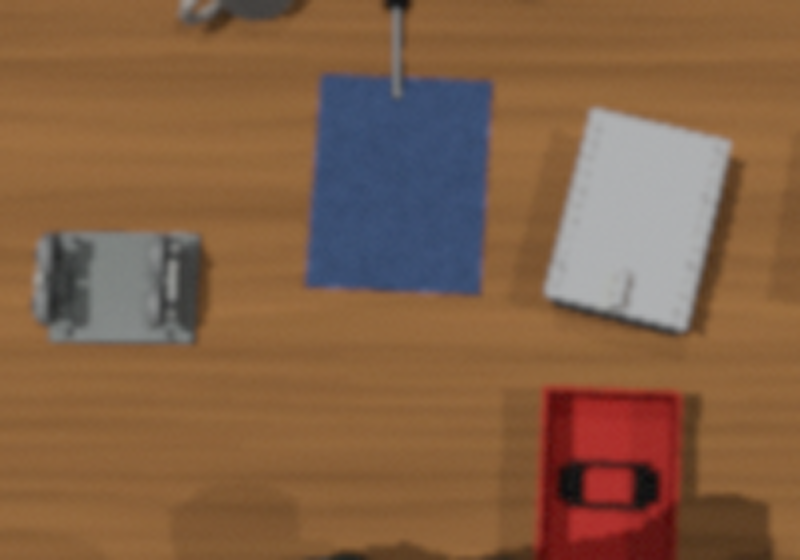

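View pics/b1.png

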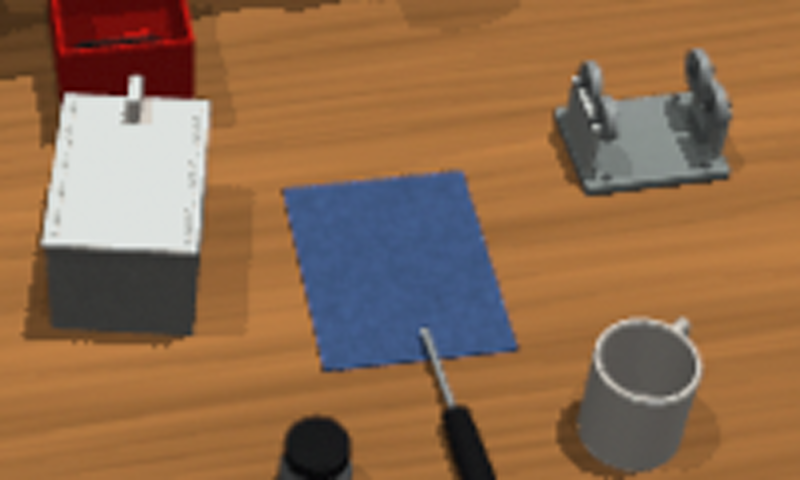

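The crop shows the small white lid closed on the grey tub, with its tab at the robot's end (top ≈ 325,222), so this is the right one. The screwdriver's tip overlies the mat's far edge (top ≈ 269,173), so I'll lay the lid a bit nearer the robot. Next I'll write a helper that works out the shifts to go above the tab.

```bash
cat > go.py <<'E'
from h import *
from scipy.spatial.transform import Rotation as Ro
def down(yawdeg):
    a=np.radians(yawdeg);return np.array([[np.cos(a),np.sin(a),0],[np.sin(a),-np.cos(a),0],[0,0,-1]])
def go(p,R,n,start=None):
    s=observe() if start is None else None
    p0,R0=(s["eef_pos"],s["eef_rot"]) if s else start
    w=Ro.from_matrix(R0.T@R).as_rotvec()
    print("total rotvec deg",np.round(np.degrees(w),1),"world shift mm",np.round((np.array(p)-p0)*1000,1))
    d=(np.array(p)-p0)/n
    for k in range(n):
        Rk=R0@Ro.from_rotvec(w*k/n).as_matrix()
        print(*np.round(1000*Rk.T@d,1),*np.round(np.degrees(w/n),2))
E
python3 - <<'E'
from go import *
go([.4634,-.2105,.2],down(-13.6),15)
E
```

```text
total rotvec deg [-0.   0.  28.8] world shift mm [312.4 344.1 -30.9]
26.1 -16.7 2.1 -0.0 0.0 1.92
25.5 -17.5 2.1 -0.0 0.0 1.92
24.9 -18.4 2.1 -0.0 0.0 1.92
24.3 -19.2 2.1 -0.0 0.0 1.92
23.7 -20.0 2.1 -0.0 0.0 1.92
23.0 -20.8 2.1 -0.0 0.0 1.92
22.3 -21.5 2.1 -0.0 0.0 1.92
21.5 -22.3 2.1 -0.0 0.0 1.92
20.8 -23.0 2.1 -0.0 0.0 1.92
20.0 -23.7 2.1 -0.0 0.0 1.92
19.2 -24.3 2.1 -0.0 0.0 1.92
18.4 -25.0 2.1 -0.0 0.0 1.92
17.5 -25.6 2.1 -0.0 0.0 1.92
16.6 -26.1 2.1 -0.0 0.0 1.92
15.8 -26.7 2.1 -0.0 0.0 1.92
```

{"api": "carry_out", "payload": {
  "plan": "26 -17 2 0 0 1.9 -1;26 -17 2 0 0 1.9 -1;25 -18 2 0 0 1.9 -1;24 -19 2 0 0 1.9 -1;24 -20 2 0 0 1.9 -1"
}}

```text
time: 0.75
eef_pos: [0.2563, -0.4398, 0.2212]
eef_rot: [[0.995, 0.098, 0.0], [0.098, -0.995, -0.0], [0.0, 0.0, -1.0]]
ft_force: [1.5, 0.0, -0.1]
width: 0.0853
```

{"api": "carry_out", "payload": {
  "plan": "23 -21 2 0 0 1.9 -1;22 -22 2 0 0 1.9 -1;22 -22 2 0 0 1.9 -1;21 -23 2 0 0 1.9 -1;20 -24 2 0 0 1.9 -1"
}}

```text
time: 1.25
eef_pos: [0.3606, -0.324, 0.2113]
eef_rot: [[0.998, -0.067, 0.0], [-0.067, -0.998, -0.0], [0.0, 0.0, -1.0]]
ft_force: [1.0, 0.2, 0.7]
width: 0.0853
```

{"api": "carry_out", "payload": {
  "plan": "19 -24 2 0 0 1.9 -1;18 -25 2 0 0 1.9 -1;18 -25 2 0 0 2 -1;16 -26 2 0 0 2 -1;0 0 0 0 0 2 -1"
}}

```text
time: 1.75
eef_pos: [0.4439, -0.2311, 0.203]
eef_rot: [[0.973, -0.233, 0.001], [-0.233, -0.973, 0.002], [0.0, -0.002, -1.0]]
ft_force: [-0.5, -0.6, 0.2]
width: 0.0848
```

```bash
python3 - <<'E'
from go import *
i=get_image("wrist");cv2.imwrite("pics/w1.png",i["color"][:,:,::-1])
s=observe();print(s["time"],s["eef_pos"],np.round(s["eef_rot"],3).tolist(),s["width"])
c,sn=np.cos(np.radians(-13.6)),np.sin(np.radians(-13.6))
for x,y,z in [(-81,0,138),(-51,0,138),(-81,5,138),(-81,-5,138),(-83,61,110),(-83,-61,110),(83,61,110),(83,-61,110)]:
    p=[.5277+(x*c-y*sn)/1000,-.2262+(x*sn+y*c)/1000,z/1000];print((x,y,z),np.round(proj(i,p,"wrist"),1))
E
```

```text
1.8 [ 0.44296096 -0.23233198  0.20303941] [[0.972, -0.234, -0.0], [-0.234, -0.972, 0.0], [-0.0, -0.0, -1.0]] 0.08540426167818285
(-81, 0, 138) [284.2 214.1]
(-51, 0, 138) [283.1 172.8]
(-81, 5, 138) [277.3 214. ]
(-81, -5, 138) [291.2 214.1]
(-83, 61, 110) [215.4 204.7]
(-83, -61, 110) [363.9 205.2]
(83, 61, 110) [210.7   3.4]
(83, -61, 110) [366.7  -2.3]
```

View pics/w1.png

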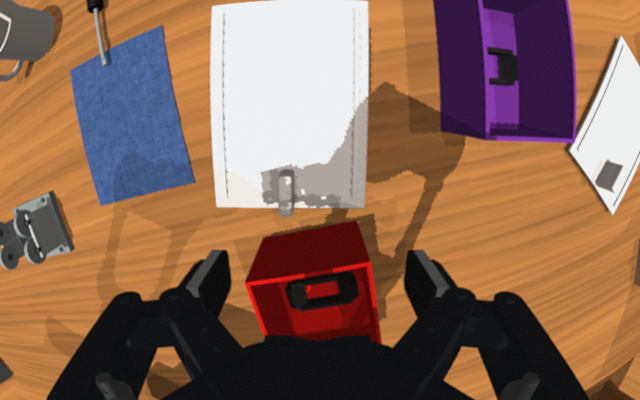

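Picture shows tab top at u 279–294, v 172–215, about 1.3 mm to −y of my estimate. The lid edges (216/367) agree with it. Going in: 15, −25 mm, down 90.

{"api": "carry_out", "payload": {
  "plan": "5 -8 0 0 0 0 -1;5 -8 10 0 0 0 -1;5 -8.5 26 0 0 0 -0.5;0 0 30 0 0 0 -0.2;0 0 24 0 0 0 -0.2",
  "grip_force": 60
}}

```text
time: 2.3
eef_pos: [0.4621, -0.2129, 0.1114]
eef_rot: [[0.972, -0.235, -0.001], [-0.235, -0.972, 0.001], [-0.001, -0.001, -1.0]]
ft_force: [-0.0, 0.4, -0.6]
width: 0.051
```

```bash
python3 - <<'E'
from go import *
i=get_image("wrist");cv2.imwrite("pics/w2.png",i["color"][:,:,::-1])
s=observe();print(s["time"],s["eef_pos"],s["width"],s["ft_force"])
E
```

```text
2.35 [ 0.45961507 -0.21158271  0.10787732] 0.05128280233565386 [-0.95768522  1.93558937 -1.99680638]
```

View pics/w2.png

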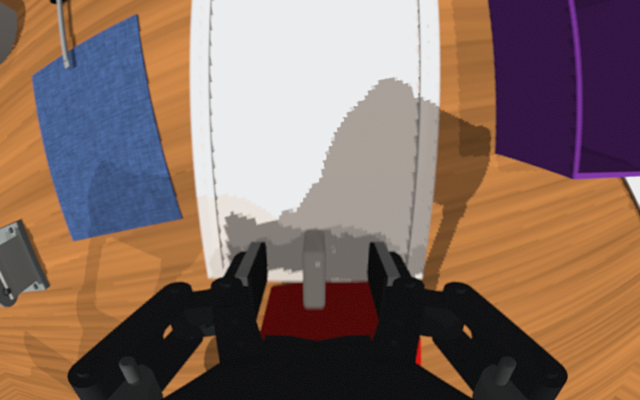

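The tab (302–326, 232–308) stands midway between the pads (left pad 265, right pad 370). I'll rise a touch and close.

{"api": "carry_out", "payload": {
  "plan": "1 0 -2 0 0 0 -0.2;1 0 -2 0 0 0 1;0 0 0 0 0 0 1;0 0 0 0 0 0 1;0 0 0 0 0 0 1",
  "grip_force": 60
}}

```text
time: 2.85
eef_pos: [0.4654, -0.2147, 0.119]
eef_rot: [[0.972, -0.235, 0.003], [-0.235, -0.972, -0.002], [0.004, 0.001, -1.0]]
ft_force: [-0.1, -0.7, 5.6]
width: 0.0084
```

```bash
python3 - <<'E'
from go import *
for k in range(2):
    s=observe();print(s["time"],s["eef_pos"],s["width"],s["ft_force"])
    if k==0: i=get_image("wrist");cv2.imwrite("pics/w3.png",i["color"][:,:,::-1])
E
```

```text
2.85 [ 0.46543824 -0.2147211   0.11895623] 0.008427578147230021 [-0.07969299 -0.72499123  5.55842336]
2.9 [ 0.46544041 -0.21470776  0.11897276] 0.008716613112640288 [ 0.26102504 -0.02011107  6.96284695]
```

View pics/w3.png

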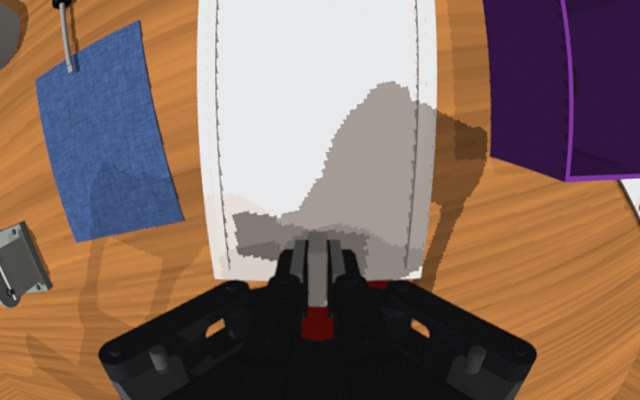

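The tab is gripped: pads close on it at u 305–333. Now tip by about 14° about the far rim.

{"api": "carry_out", "payload": {
  "plan": "1 0 -7 0 -2.8 0 1;1 0 -7 0 -2.8 0 1;1 0 -7 0 -2.8 0 1;1 0 -7 0 -2.8 0 1;1 0 -7 0 -2.8 0 1"
}}

```text
time: 3.4
eef_pos: [0.4727, -0.2162, 0.1526]
eef_rot: [[0.943, -0.235, -0.236], [-0.228, -0.972, 0.056], [-0.243, 0.0, -0.97]]
ft_force: [-0.6, -0.3, 1.8]
width: 0.0087
```

{"api": "carry_out", "payload": {
  "plan": "0 0 0 0 0 0 1;0 0 0 0 0 0 1;0 0 0 0 0 0 1;0 0 0 0 0 0 1;0 0 0 0 0 0 1"
}}

```text
time: 3.9
eef_pos: [0.4725, -0.216, 0.1518]
eef_rot: [[0.943, -0.235, -0.234], [-0.228, -0.972, 0.056], [-0.241, 0.0, -0.971]]
ft_force: [2.0, -0.3, 1.9]
width: 0.0088
```

```bash
python3 - <<'E'
from go import *
i=get_image("scene");a=cv2.resize(i["color"][120:290,220:460],None,fx=3.3,fy=3.3,interpolation=cv2.INTER_CUBIC);cv2.imwrite("pics/s4.png",a[:,:,::-1])
i=get_image("wrist");cv2.imwrite("pics/w4.png",i["color"][:,:,::-1])
s=observe();print(s["time"],s["eef_pos"],s["width"],s["ft_force"])
E
```

```text
4.0 [ 0.4724307  -0.21604669  0.15178912] 0.008492778557495091 [ 0.72558553 -0.46888085  0.05101274]
```

View pics/s4.png

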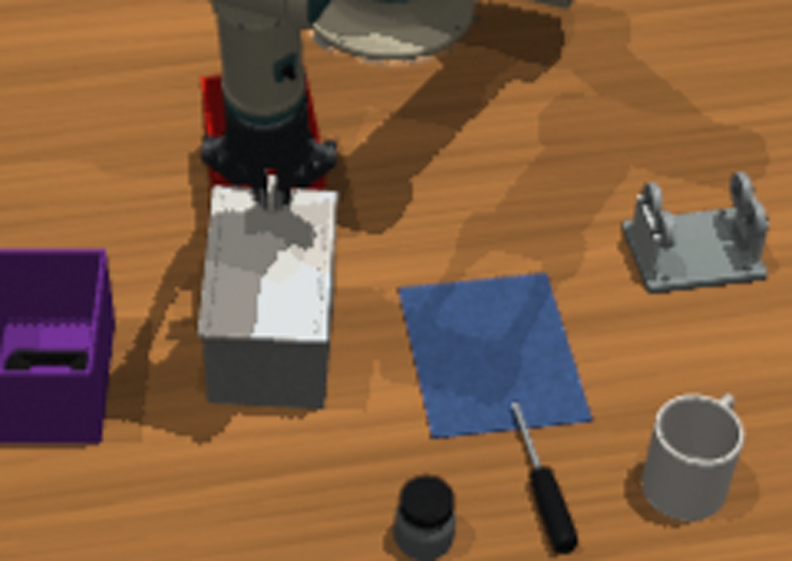

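View pics/w4.png

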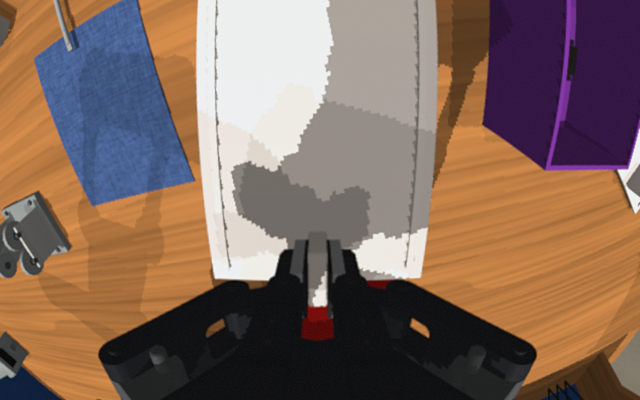

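The lid turned rigidly with the tool. The scene view shows its far edge still on the rim (crop 200–330, 335), and the tool's tilt is 0.24 rad. Next: lift, level, and carry it to about (0.548, −0.010) at yaw 0.

```bash
python3 - <<'E'
from go import *
s=observe();p1=np.array([.4725,-.216,.205])
go(p1,down(-13.6),5)
go([.484,-.010,.12],down(0),10,(p1,down(-13.6)))
E
```

```text
total rotvec deg [ 0. 14.  0.] world shift mm [ 0.1  0.  53.2]
-2.6 -0.0 -10.3 0.0 2.79 0.0
-2.0 -0.0 -10.4 0.0 2.79 0.0
-1.5 -0.0 -10.5 0.0 2.79 0.0
-1.0 -0.0 -10.6 0.0 2.79 0.0
-0.5 -0.0 -10.6 0.0 2.79 0.0
total rotvec deg [  0.    0.  -13.6] world shift mm [ 11.5 206.  -85. ]
-3.7 -20.3 8.5 0.0 0.0 -1.36
-3.2 -20.4 8.5 0.0 0.0 -1.36
-2.8 -20.4 8.5 0.0 0.0 -1.36
-2.3 -20.5 8.5 0.0 0.0 -1.36
-1.8 -20.6 8.5 0.0 0.0 -1.36
-1.3 -20.6 8.5 0.0 0.0 -1.36
-0.8 -20.6 8.5 0.0 0.0 -1.36
-0.3 -20.6 8.5 0.0 0.0 -1.36
0.2 -20.6 8.5 0.0 0.0 -1.36
0.7 -20.6 8.5 0.0 0.0 -1.36
```

{"api": "carry_out", "payload": {
  "plan": "-2.6 0 -10 0 2.8 0 1;-2 0 -10 0 2.8 0 1;-1.5 0 -10 0 2.8 0 1;-1 0 -11 0 2.8 0 1;-0.5 0 -11 0 2.8 0 1"
}}

```text
time: 4.5
eef_pos: [0.4706, -0.2152, 0.2037]
eef_rot: [[0.972, -0.234, -0.002], [-0.234, -0.972, 0.001], [-0.003, -0.001, -1.0]]
ft_force: [0.3, -0.1, -0.9]
width: 0.0085
```

{"api": "carry_out", "payload": {
  "plan": "-4 -20 0 0 0 -1.4 1;-3 -20 0 0 0 -1.4 1;-3 -20 0 0 0 -1.4 1;-2 -20 0 0 0 -1.4 1;-2 -20 0 0 0 -1.4 1"
}}

```text
time: 5.0
eef_pos: [0.4754, -0.1139, 0.2033]
eef_rot: [[0.994, -0.114, -0.004], [-0.114, -0.994, 0.001], [-0.004, -0.001, -1.0]]
ft_force: [-0.1, 0.2, -0.7]
width: 0.0086
```

{"api": "carry_out", "payload": {
  "plan": "-1 -21 0 0 0 -1.4 1;-1 -21 10 0 0 -1.3 1;0 -21 20 0 0 -1.3 1;0 -21 25 0 0 -1.3 1;0 -22 20 0 0 -1.3 1"
}}

```text
time: 5.5
eef_pos: [0.4801, -0.0083, 0.1275]
eef_rot: [[1.0, 0.001, -0.005], [0.001, -1.0, 0.0], [-0.005, -0.0, -1.0]]
ft_force: [0.8, -0.8, -1.2]
width: 0.009
```

{"api": "carry_out", "payload": {
  "plan": "0 0 0 0 0 0 1;0 0 0 0 0 0 1;0 0 0 0 0 0 1;0 0 0 0 0 0 1;0 0 0 0 0 0 1"
}}

```text
time: 6.0
eef_pos: [0.483, -0.01, 0.13]
eef_rot: [[1.0, -0.001, 0.001], [-0.001, -1.0, -0.001], [0.001, 0.001, -1.0]]
ft_force: [1.0, -0.1, -0.6]
width: 0.0085
```

```bash
python3 - <<'E'
from go import *
i=get_image("wrist");cv2.imwrite("pics/w5.png",i["color"][:,:,::-1])
i=get_image("top");a=cv2.resize(i["color"][120:290,170:370],None,fx=3.5,fy=3.5,interpolation=cv2.INTER_CUBIC);cv2.imwrite("pics/t5.png",a[:,:,::-1])
s=observe();print(s["time"],s["eef_pos"],s["width"],s["ft_force"],np.round(s["eef_rot"],3))
E
```

```text
6.1 [ 0.48281569 -0.00976475  0.12971914] 0.008614756047359434 [-0.20749194 -0.52084213 -0.90120553] [[ 1.    -0.     0.001]
 [-0.    -1.    -0.   ]
 [ 0.001  0.    -1.   ]]
```

View pics/w5.png

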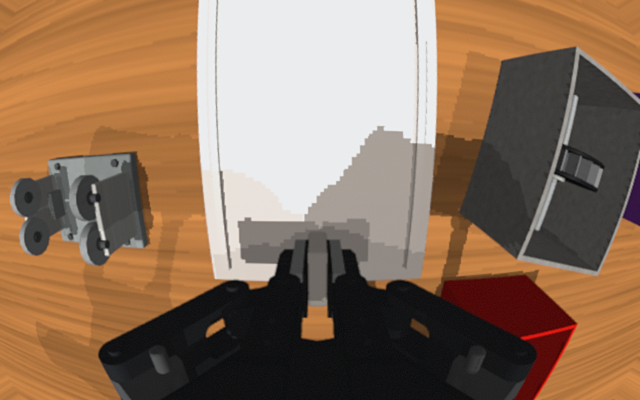

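View pics/t5.png

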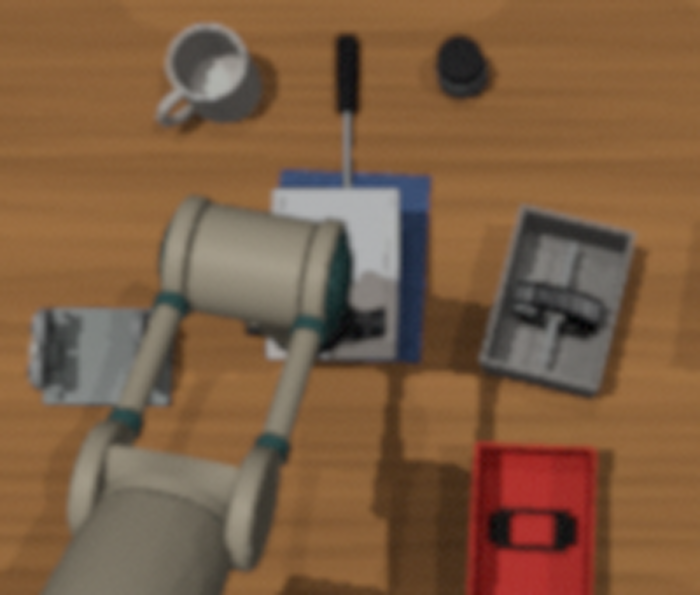

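The rotor is visible in the open grey tub (crop 560,310). The lid hangs level over the mat and short of the screwdriver tip. Lowering it.

{"api": "carry_out", "payload": {
  "plan": "0 0 22 0 0 0 1;0 0 26 0 0 0 1;0 0 26 0 0 0 1;0 0 20 0 0 0 1;0 0 6 0 0 0 1"
}}

```text
time: 6.6
eef_pos: [0.4811, -0.0092, 0.0276]
eef_rot: [[1.0, 0.0, -0.004], [0.0, -1.0, 0.001], [-0.004, -0.001, -1.0]]
ft_force: [-0.1, -0.1, -0.5]
width: 0.0087
```

{"api": "carry_out", "payload": {
  "plan": "0 0 2 0 0 0 1;0 0 2 0 0 0 1;0 0 2 0 0 0 1;0 0 1 0 0 0 1;0 0 0 0 0 0 1"
}}

```text
time: 7.1
eef_pos: [0.4828, -0.0092, 0.0227]
eef_rot: [[1.0, 0.001, 0.001], [0.001, -1.0, -0.0], [0.001, 0.0, -1.0]]
ft_force: [-0.8, -0.5, -1.4]
width: 0.0082
```

{"api": "carry_out", "payload": {
  "plan": "0 0 1 0 0 0 1;0 0 1 0 0 0 1;0 0 0 0 0 0 1;0 0 0 0 0 0 1;0 0 0 0 0 0 1"
}}

```text
time: 7.6
eef_pos: [0.4829, -0.0093, 0.0219]
eef_rot: [[1.0, 0.001, 0.001], [0.001, -1.0, -0.0], [0.001, 0.0, -1.0]]
ft_force: [-3.4, 0.5, 13.1]
width: 0.0088
```

Contact with the mat (13 N). Easing off 1 mm, opening and rising.

{"api": "carry_out", "payload": {
  "plan": "0 0 -1 0 0 0 1;0 0 0 0 0 0 0.3;0 0 0 0 0 0 -0.2;0 0 0 0 0 0 -0.2;0 0 0 0 0 0 -0.2"
}}

```text
time: 8.1
eef_pos: [0.4825, -0.0092, 0.0211]
eef_rot: [[1.0, 0.0, -0.0], [0.0, -1.0, -0.0], [-0.0, 0.0, -1.0]]
ft_force: [-0.9, -0.6, 1.2]
width: 0.0512
```

{"api": "carry_out", "payload": {
  "plan": "0 0 -10 0 0 0 -0.3;0 0 -20 0 0 0 -0.3;0 0 -35 0 0 0 -0.3;0 0 -45 0 0 0 -0.3;0 0 -45 0 0 0 -0.3"
}}

```text
time: 8.6
eef_pos: [0.482, -0.0091, 0.1782]
eef_rot: [[1.0, 0.0, -0.0], [0.0, -1.0, -0.0], [-0.0, 0.0, -1.0]]
ft_force: [1.4, -0.2, -1.3]
width: 0.0556
```

```bash
python3 - <<'E'
from go import *
i=get_image("wrist");cv2.imwrite("pics/w6.png",i["color"][:,:,::-1])
i=get_image("top");cv2.imwrite("pics/t6.png",cv2.resize(i["color"][120:290,170:370],None,fx=3.5,fy=3.5,interpolation=cv2.INTER_CUBIC)[:,:,::-1])
s=observe();print(s["time"],s["eef_pos"],s["width"],s["ft_force"])
E
```

```text
8.7 [ 0.48694255 -0.00986876  0.183095  ] 0.055618222605158786 [-0.23985367 -1.43731701 -0.77077531]
```

View pics/w6.png

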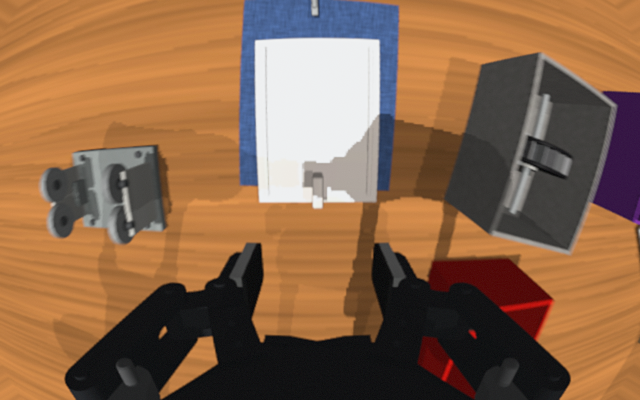

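View pics/t6.png

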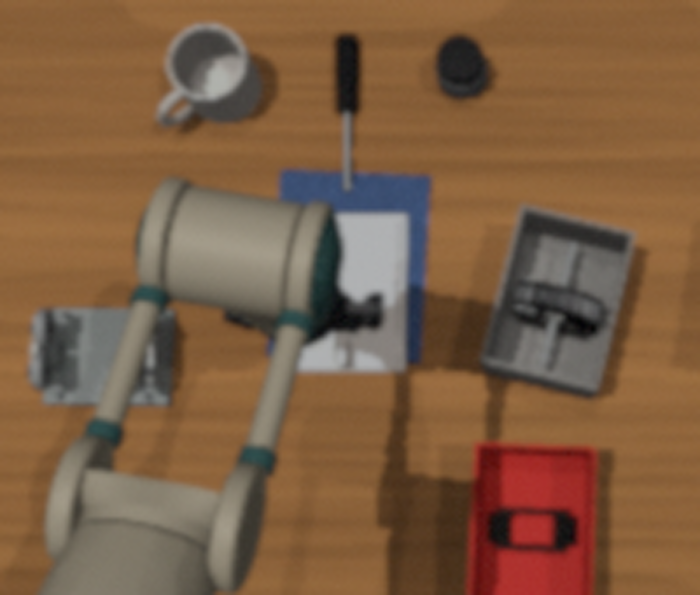

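```bash
python3 - <<'E'
from go import *
i=get_image("wrist")
for n,z,P in(("lid",.013,[(259,203),(378,203),(380,40),(255,40)]),("mat",.003,[(240,187),(390,191),(399,6),(244,-2)])):
    q=np.array([onz(i,u,v,z,"wrist")[:2] for u,v in P]);print(n,np.round(q,4).tolist(),q.mean(0))
# hover for tub rotor: tub centre est
go([.528,-.228,.23],down(76.4),16)
E
```

```text
lid [[0.4651, 0.053], [0.4651, -0.0743], [0.6368, -0.0728], [0.6367, 0.0538]] [ 0.55095354 -0.01005652]
mat [[0.4805, 0.0755], [0.4759, -0.0892], [0.6812, -0.0967], [0.6899, 0.0691]] [ 0.5818628  -0.01033555]
total rotvec deg [  0.4  -0.4 -76.4] world shift mm [  43.1 -218.5   49.9]
2.7 13.7 -3.1 0.02 -0.02 -4.77
1.6 13.8 -3.1 0.02 -0.02 -4.77
0.4 13.9 -3.1 0.02 -0.02 -4.77
-0.8 13.9 -3.1 0.02 -0.02 -4.77
-1.9 13.8 -3.1 0.02 -0.02 -4.77
-3.1 13.6 -3.1 0.02 -0.02 -4.77
-4.2 13.3 -3.1 0.02 -0.02 -4.77
-5.3 12.9 -3.1 0.02 -0.02 -4.77
-6.3 12.4 -3.1 0.02 -0.02 -4.77
-7.3 11.8 -3.1 0.02 -0.02 -4.77
-8.3 11.2 -3.1 0.02 -0.02 -4.77
-9.2 10.4 -3.1 0.02 -0.02 -4.77
-10.0 9.6 -3.1 0.02 -0.02 -4.77
-10.8 8.8 -3.1 0.02 -0.02 -4.77
-11.5 7.8 -3.1 0.02 -0.02 -4.77
-12.1 6.9 -3.1 0.02 -0.02 -4.77
```

The lid lies flat, tab up, about 30 mm from the mat's centre, clear of the screwdriver. Now over the rotor, tool turned −76.4°.

{"api": "carry_out", "payload": {
  "plan": "3 15 -4 0 0 -5 -0.4;2 15 -4 0 0 -5 -0.4;0 15 -4 0 0 -5 -0.4;-1 15 -4 0 0 -5 -0.4;-2 15 -4 0 0 -5 -0.4"
}}

```text
time: 9.25
eef_pos: [0.4967, -0.0835, 0.1952]
eef_rot: [[0.905, 0.426, -0.003], [0.426, -0.905, 0.001], [-0.002, -0.002, -1.0]]
ft_force: [0.3, 1.1, -0.1]
width: 0.0595
```

{"api": "carry_out", "payload": {
  "plan": "-3 15 -4 0 0 -5 -0.4;-5 14 -4 0 0 -5 -0.4;-6 14 -4 0 0 -5 -0.4;-7 13 -4 0 0 -5 -0.4;-8 12 -4 0 0 -5 -0.4"
}}

```text
time: 9.75
eef_pos: [0.5121, -0.1565, 0.215]
eef_rot: [[0.64, 0.769, -0.003], [0.769, -0.64, 0.001], [-0.001, -0.003, -1.0]]
ft_force: [0.1, -0.5, -0.8]
width: 0.0597
```

{"api": "carry_out", "payload": {
  "plan": "-9 11 -4 0 0 -5 -0.4;-10 10 -4 0 0 -5 -0.4;-11 10 -2 0 0 -5 -0.4;-12 8 0 0 0 -5 -0.4;-12 7 0 0 0 -6.4 -0.4"
}}

```text
time: 10.25
eef_pos: [0.5251, -0.2268, 0.2249]
eef_rot: [[0.231, 0.973, -0.003], [0.973, -0.231, 0.001], [0.001, -0.003, -1.0]]
ft_force: [0.5, 0.2, 0.0]
width: 0.0596
```

```bash
python3 - <<'E'
from go import *
i=get_image("wrist")
i=get_image("wrist");cv2.imwrite("pics/w7.png",i["color"][:,:,::-1])
s=observe();print(s["time"],s["eef_pos"],s["width"],np.round(s["eef_rot"],3))
c,sn=np.cos(np.radians(-13.6)),np.sin(np.radians(-13.6))
for x,y,z in [(-80,58,106),(-80,-58,106),(80,58,106),(80,-58,106),(-12,0,98),(12,0,98),(-65,0,53),(65,0,53)]:
    p=[.5277+(x*c-y*sn)/1000,-.2262+(x*sn+y*c)/1000,z/1000];print((x,y,z),np.round(proj(i,p,"wrist"),1))
E
```

```text
10.35 [ 0.52547991 -0.22775038  0.22477248] 0.05995356112097023 [[ 0.236  0.972 -0.002]
 [ 0.972 -0.236  0.   ]
 [-0.    -0.002 -1.   ]]
(-80, 58, 106) [227.2 126.1]
(-80, -58, 106) [235.4 249.6]
(80, 58, 106) [412.5 127.5]
(80, -58, 106) [402.2 250.5]
(-12, 0, 98) [306.1 188.9]
(12, 0, 98) [332.8 189.1]
(-65, 0, 53) [257.5 178.1]
(65, 0, 53) [380.8 178.9]
```

View pics/w7.png

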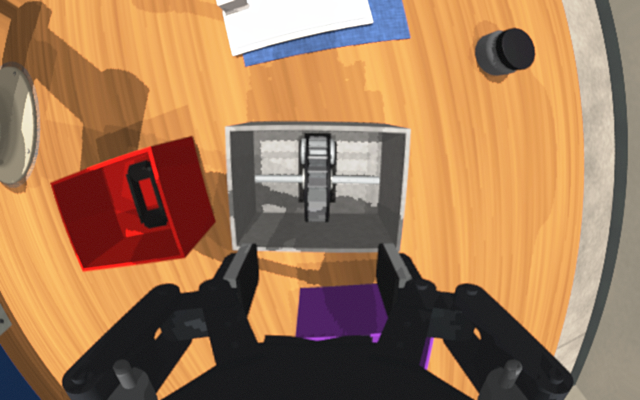

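```bash
python3 - <<'E'
import cv2
a=cv2.imread("pics/w7.png")[110:265,220:420];cv2.imwrite("pics/w7z.png",cv2.resize(a,None,fx=3.8,fy=3.8,interpolation=cv2.INTER_CUBIC))
E
```

```text
(no output)
```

View pics/w7z.png

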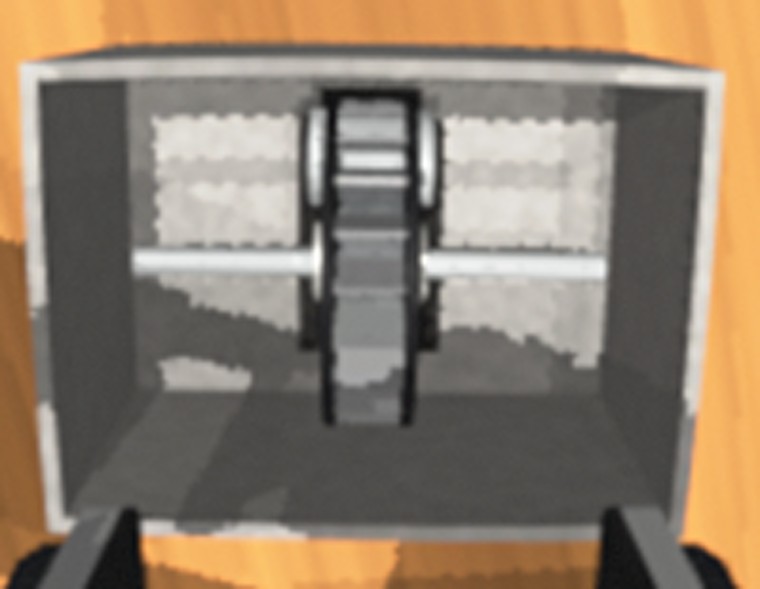

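The rotor's disc is at u 305–329, shaft ends at 255 and 379.5 (v 178.6), and the weight faces +y (v 138–164), clear of the ±11 mm pads. The centre is about 2 mm to −x of the lid-based estimate, so the tool is already within 1 mm. Descending to TCP z ≈ 0.068, above the shaft and hub.

{"api": "carry_out", "payload": {
  "plan": "1 0 20 0 0 0 -0.4;0 0 40 0 0 0 -0.4;0 0 45 0 0 0 -0.4;0 0 30 0 0 0 -0.4;0 0 14 0 0 0 -0.4",
  "grip_force": 70
}}

```text
time: 10.85
eef_pos: [0.5231, -0.2231, 0.0733]
eef_rot: [[0.237, 0.971, -0.007], [0.971, -0.237, 0.004], [0.003, -0.008, -1.0]]
ft_force: [0.4, -0.3, -0.1]
width: 0.0603
```

{"api": "carry_out", "payload": {
  "plan": "0 0 6 0 0 0 -0.4;0 0 0 0 0 0 -0.4;0 0 0 0 0 0 -0.4;0 0 0 0 0 0 -0.4;0 0 0 0 0 0 -0.4"
}}

```text
time: 11.35
eef_pos: [0.5267, -0.2259, 0.0724]
eef_rot: [[0.235, 0.972, 0.002], [0.972, -0.235, -0.001], [-0.001, 0.002, -1.0]]
ft_force: [-0.1, 1.0, 0.0]
width: 0.06
```

```bash
python3 - <<'E'
from go import *
i=get_image("wrist");cv2.imwrite("pics/w8.png",i["color"][:,:,::-1])
s=observe();print(s["time"],s["eef_pos"],s["width"],s["ft_force"])
E
```

```text
11.4 [ 0.52657918 -0.22590629  0.07217056] 0.05932829339793673 [-0.03937973 -0.68117735  0.22489738]
```

View pics/w8.png

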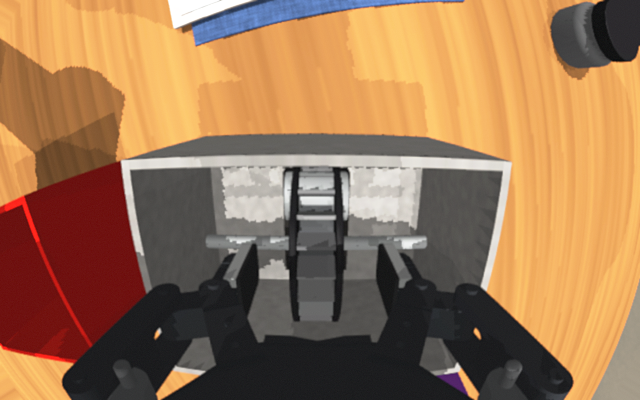

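The disc (293–345) is centred between the pads (258, 376). Nudging away from the weight, lowering 2 mm and closing.

{"api": "carry_out", "payload": {
  "plan": "-2 1 2 0 0 0 -0.4;0 0 0 0 0 0 1;0 0 0 0 0 0 1;0 0 0 0 0 0 1;0 0 0 0 0 0 1",
  "grip_force": 70
}}

```text
time: 11.9
eef_pos: [0.5266, -0.2278, 0.0694]
eef_rot: [[0.235, 0.972, 0.0], [0.972, -0.235, -0.0], [-0.0, 0.0, -1.0]]
ft_force: [0.3, -0.6, 1.3]
width: 0.0229
```

{"api": "carry_out", "payload": {
  "plan": "0 0 0 0 0 0 1;0 0 0 0 0 0 1;0 0 0 0 0 0 1;0 0 0 0 0 0 1;0 0 0 0 0 0 1"
}}

```text
time: 12.4
eef_pos: [0.5266, -0.2279, 0.0694]
eef_rot: [[0.235, 0.972, 0.0], [0.972, -0.235, -0.0], [-0.0, 0.0, -1.0]]
ft_force: [-1.5, 0.3, 3.2]
width: 0.0229
```

```bash
python3 - <<'E'
from go import *
i=get_image("wrist");cv2.imwrite("pics/w9.png",i["color"][:,:,::-1])
s=observe();print(s["time"],s["eef_pos"],s["width"],s["ft_force"])
E
```

```text
12.45 [ 0.52663193 -0.22787144  0.0693946 ] 0.023036839917779512 [-0.58393844  0.64709312  2.9466841 ]
```

View pics/w9.png

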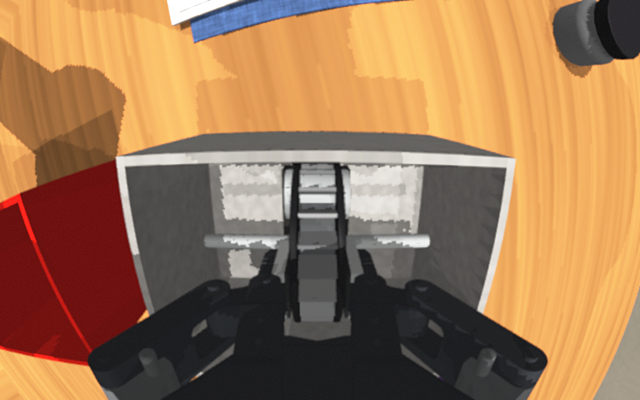

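Gripped at 23 mm. Now I'll work out the axle's offset from the TCP, and the stand's position from the first top and scene pictures plus w6.

```bash
python3 - <<'E'
from go import *
i=get_image("wrist");s=observe()
a=onz(i,205,241,.053,"wrist");b=onz(i,430,241,.053,"wrist");print(a,b,np.linalg.norm(a-b))
m=(a+b)/2;print("axle mid in tool mm",1000*s["eef_rot"].T@(m-s["eef_pos"]),"dir",np.degrees(np.arctan2(b[1]-a[1],b[0]-a[0])))
for n,(x0,y0,x1,y1) in (("top",(170,195,230,250)),("scene",(400,165,465,215))):
    im=get_image(n);cv2.imwrite(f"pics/st_{n}.png",cv2.resize(im["color"][y0:y1,x0:x1],None,fx=12,fy=10.9,interpolation=cv2.INTER_CUBIC)[:,:,::-1])
E
```

```text
[ 0.46185732 -0.21168592  0.053     ] [ 0.59078395 -0.24289183  0.053     ] 0.1326494811915591
axle mid in tool mm [ 0.45797099 -0.43799693 16.40720213] dir -13.606412270587848
```

View pics/st_top.png

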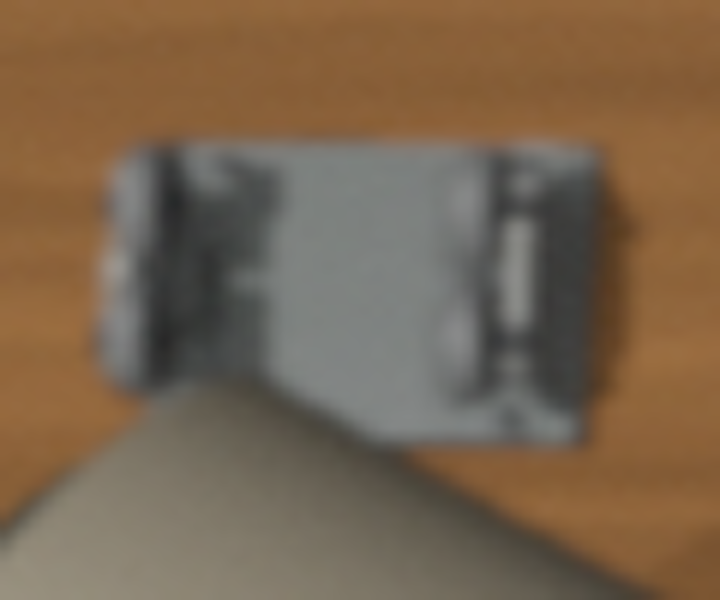

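View pics/st_scene.png

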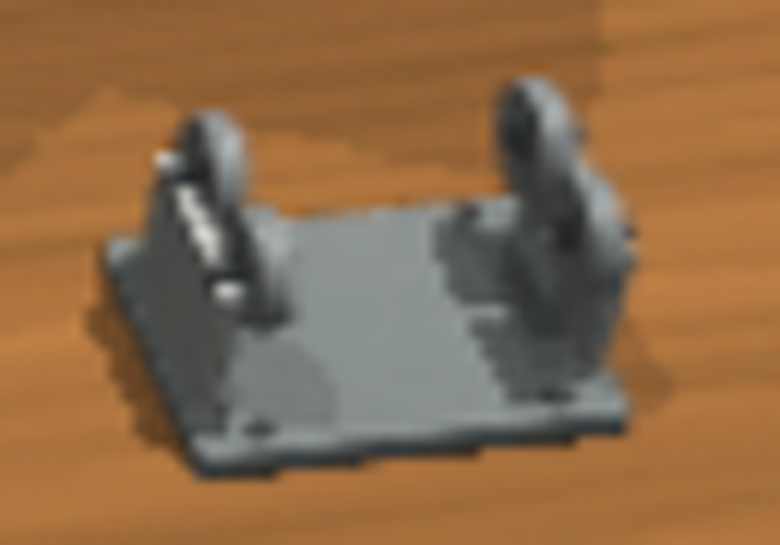

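```bash
python3 - <<'E'
from go import *
im=get_image("top")
f=lambda u,v:(170+u/12,195+v/10.9)
tr=onz(im,*f(600,150),.012,"top");br=onz(im,*f(582,443),.012,"top")
print("tr,br",tr,br)
g=lambda u,v:(170+u/4,150+v/4)
bl=onz(im,*g(50,343),.012,"top");print("bl",bl,"br",onz(im,*g(196,344),.012,"top"))
sc=get_image("scene");h=lambda u,v:(400+u/12,165+v/10.9)
for c in[(105,245),(205,455),(630,405)]: print("scene",onz(sc,*h(*c),.012,"scene"))
E
```

```text
tr,br [0.52247054 0.16656447 0.012     ] [0.42503567 0.16739173 0.012     ]
bl [0.42384285 0.29666623 0.012     ] br [0.4237645  0.16553638 0.012     ]
scene [0.43199733 0.17228475 0.012     ]
scene [0.52646883 0.17324671 0.012     ]
scene [0.52664703 0.30071446 0.012     ]
```

{"api": "carry_out", "payload": {
  "plan": "0 0 -10 0 0 0 1;0 0 -30 0 0 0 1;0 0 -45 0 0 0 1;0 0 -45 0 0 0 1;0 0 -45 0 0 0 1"
}}

```text
time: 13.2
eef_pos: [0.5259, -0.2272, 0.2451]
eef_rot: [[0.234, 0.972, -0.002], [0.972, -0.234, 0.001], [0.001, -0.002, -1.0]]
ft_force: [0.1, -0.7, -4.2]
width: 0.023
```

```bash
python3 - <<'E'
from go import *
i=get_image("wrist");cv2.imwrite("pics/w10.png",i["color"][:,:,::-1])
i=get_image("scene");cv2.imwrite("pics/s10.png",i["color"][:,:,::-1])
s=observe();print(s["time"],s["eef_pos"],s["width"],s["ft_force"])
go([.40,.234,.25],down(0),15)
E
```

```text
13.3 [ 0.52989902 -0.2294496   0.25112876] 0.022729597987124334 [ 1.88144882 -0.7390144  -3.85819478]
total rotvec deg [ 0.8 -0.3 76.4] world shift mm [-129.9  463.4   -1.1]
28.0 -15.7 -0.2 0.05 -0.02 5.1
26.5 -18.1 -0.2 0.05 -0.02 5.1
24.8 -20.4 -0.2 0.05 -0.02 5.1
22.9 -22.5 -0.2 0.05 -0.02 5.1
20.8 -24.4 -0.2 0.05 -0.02 5.1
18.5 -26.2 -0.2 0.05 -0.02 5.1
16.1 -27.7 -0.2 0.05 -0.02 5.1
13.6 -29.1 -0.1 0.05 -0.02 5.1
11.0 -30.1 -0.1 0.05 -0.02 5.1
8.3 -31.0 -0.1 0.05 -0.02 5.1
5.5 -31.6 -0.1 0.05 -0.02 5.1
2.6 -32.0 -0.0 0.05 -0.02 5.1
-0.2 -32.1 -0.0 0.05 -0.02 5.1
-3.1 -31.9 0.0 0.05 -0.02 5.1
-5.9 -31.5 0.0 0.05 -0.02 5.1
```

View pics/w10.png

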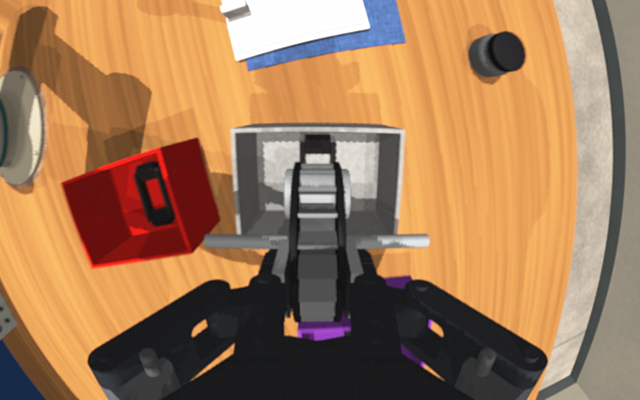

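View pics/s10.png

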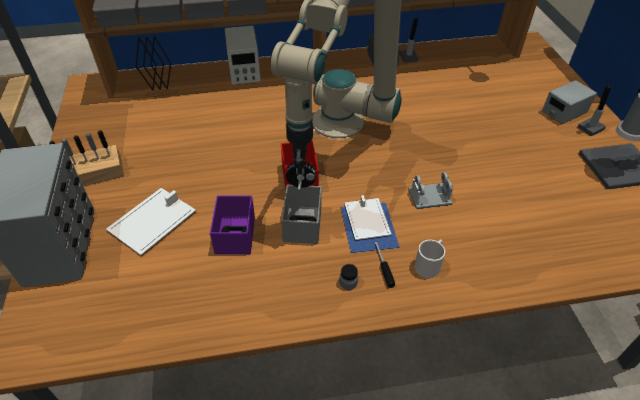

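The rotor is held unchanged (shaft ends 205/430 at v 241), weight at the +y side. Carrying it to the stand side.

{"api": "carry_out", "payload": {
  "plan": "14 -8 0 0 0 3 1;26 -17 0 0 0 5 1;26 -19 0 0 0 5 1;24 -21 0 0 0 5 1;22 -23 0 0 0 5 1"
}}

```text
time: 13.8
eef_pos: [0.4873, -0.0881, 0.2423]
eef_rot: [[0.599, 0.801, -0.004], [0.801, -0.599, 0.002], [-0.001, -0.004, -1.0]]
ft_force: [0.3, -0.3, -5.0]
width: 0.0229
```

{"api": "carry_out", "payload": {
  "plan": "20 -25 0 0 0 5 1;18 -26 0 0 0 5 1;15 -28 0 0 0 5 1;13 -29 0 0 0 5 1;11 -30 0 0 0 5 1"
}}

```text
time: 14.3
eef_pos: [0.4479, 0.0658, 0.2425]
eef_rot: [[0.881, 0.473, -0.004], [0.473, -0.881, 0.0], [-0.003, -0.002, -1.0]]
ft_force: [0.1, -0.2, -4.2]
width: 0.0229
```

{"api": "carry_out", "payload": {
  "plan": "8 -31 0 0 0 5 1;6 -31 0 0 0 5 1;3 -32 0 0 0 5 1;0 -32 0 0 0 5 1;-3 -30 0 0 0 5 1"
}}

```text
time: 14.8
eef_pos: [0.4114, 0.2191, 0.2425]
eef_rot: [[0.998, 0.057, -0.004], [0.057, -0.998, -0.001], [-0.004, 0.001, -1.0]]
ft_force: [0.9, 0.1, -3.8]
width: 0.0233
```

```bash
python3 - <<'E'
from go import *
s=observe();print(s["time"],s["eef_pos"],s["width"],s["ft_force"])
go([.40,.234,.25],down(0),5)
E
```

```text
14.8 [0.41135927 0.21912573 0.2424778 ] 0.023282788374291236 [ 0.92752103  0.13145253 -3.84683912]
total rotvec deg [0.  0.2 3.2] world shift mm [-11.4  14.9   7.5]
-2.1 -3.1 -1.5 0.01 0.04 0.65
-2.1 -3.1 -1.5 0.01 0.04 0.65
-2.2 -3.0 -1.5 0.01 0.04 0.65
-2.2 -3.0 -1.5 0.01 0.04 0.65
-2.2 -3.0 -1.5 0.01 0.04 0.65
```

{"api": "carry_out", "payload": {
  "plan": "-5 -3 0 0 0 1.7 1;-5 -3 0 0 0 1.7 1;0 0 0 0 0 0 1;0 0 0 0 0 0 1;0 0 0 0 0 0 1"
}}

```text
time: 15.3
eef_pos: [0.4029, 0.2232, 0.2437]
eef_rot: [[1.0, 0.0, -0.001], [0.0, -1.0, -0.001], [-0.001, 0.001, -1.0]]
ft_force: [0.1, -0.0, -4.6]
width: 0.0229
```

```bash
python3 - <<'E'
from go import *
i=get_image("wrist");cv2.imwrite("pics/w11.png",i["color"][:,:,::-1])
cv2.imwrite("pics/w11z.png",cv2.resize(i["color"][60:260,200:440],None,fx=3.2,fy=3,interpolation=cv2.INTER_CUBIC)[:,:,::-1])
s=observe();print(s["time"],s["eef_pos"],s["width"],np.round(s["eef_rot"],3))
E
```

```text
15.35 [0.40303139 0.2232469  0.24382684] 0.02304576569173043 [[ 1.     0.    -0.001]
 [ 0.    -1.    -0.   ]
 [-0.001  0.    -1.   ]]
```

View pics/w11.png

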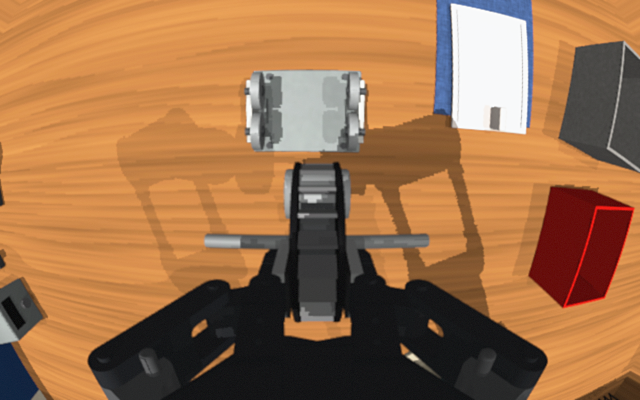

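View pics/w11z.png

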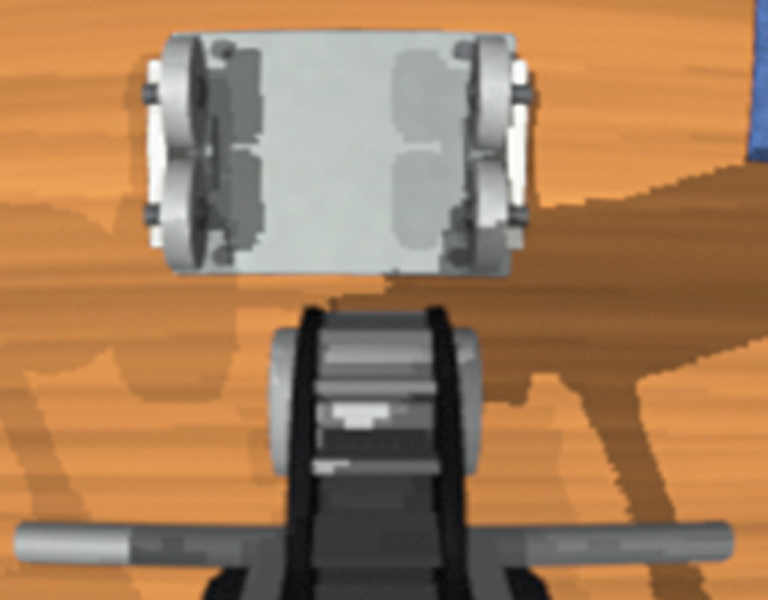

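The stand is clear: base edges (crop 172–515 × 33–273), roller axle ends (150, 94/213) and (522, 94/213), valleys at v ≈ 152.

```bash
python3 - <<'E'
from go import *
i=get_image("wrist");s=observe()
f=lambda u,v:(200+u/3.2,60+v/3)
A=[onz(i,*f(*c),.066,"wrist") for c in[(150,94),(150,213),(522,94),(520,213)]]
B=[onz(i,*f(*c),.012,"wrist") for c in[(172,33),(172,273),(515,33),(513,273)]]
for n,X in(("axles",A),("base",B)):
    X=np.array(X)[:,:2];print(n,np.round(X,4).tolist(),X.mean(0),"yaw",np.degrees(np.arctan2(*( (X[0]+X[1]-X[2]-X[3])[[0,1]]*[-1,1]))))
a=onz(i,205,241,s["eef_pos"][2]-.0164,"wrist");b=onz(i,430,241,s["eef_pos"][2]-.0164,"wrist");print("shaft mid",(a+b)/2,np.linalg.norm(a-b))
E
```

```text
axles [[0.4969, 0.297], [0.4551, 0.2979], [0.4957, 0.1772], [0.4543, 0.1773]] [0.47549518 0.23731358] yaw -0.4607003932469903
base [[0.5254, 0.3005], [0.4267, 0.3025], [0.5242, 0.172], [0.4262, 0.1715]] [0.47563838 0.23662706] yaw -0.375857843649297
shaft mid [0.4022807  0.22399321 0.22757109] 0.1326001070587894
```

{"api": "carry_out", "payload": {
  "plan": "10 -2 0 0 0 0 1;20 -3 0 0 0 0 1;22 -4 0 0 0 0 1;15 -3 0 0 0 0.4 1;6 -1 0 0 0 0 1"
}}

```text
time: 15.9
eef_pos: [0.4781, 0.2368, 0.2439]
eef_rot: [[1.0, -0.007, 0.001], [-0.007, -1.0, 0.0], [0.001, -0.0, -1.0]]
ft_force: [-0.1, -0.1, -4.5]
width: 0.0227
```

{"api": "carry_out", "payload": {
  "plan": "0 0 15 0 0 0 1;0 0 30 0 0 0 1;0 0 40 0 0 0 1;0 0 25 0 0 0 1;0 0 10 0 0 0 1"
}}

```text
time: 16.4
eef_pos: [0.4735, 0.2357, 0.1215]
eef_rot: [[1.0, -0.007, -0.006], [-0.007, -1.0, -0.002], [-0.006, 0.002, -1.0]]
ft_force: [-0.7, -0.2, -3.4]
width: 0.0232
```

{"api": "carry_out", "payload": {
  "plan": "0 0 4 0 0 0 1;0 0 0 0 0 0 1;0 0 0 0 0 0 1;0 0 0 0 0 0 1;0 0 0 0 0 0 1"
}}

```text
time: 16.9
eef_pos: [0.4765, 0.2368, 0.1213]
eef_rot: [[1.0, -0.006, 0.002], [-0.006, -1.0, 0.001], [0.002, -0.001, -1.0]]
ft_force: [0.6, -0.0, -4.6]
width: 0.0232
```

```bash
python3 - <<'E'
from go import *
i=get_image("wrist");cv2.imwrite("pics/w12.png",i["color"][:,:,::-1])
s=observe();print(s["time"],s["eef_pos"],s["width"],s["ft_force"],np.round(s["eef_rot"],3))
j=get_image("scene");cv2.imwrite("pics/s12.png",cv2.resize(j["color"][140:230,380:490],None,fx=7,fy=6.5,interpolation=cv2.INTER_CUBIC)[:,:,::-1])
E
```

```text
16.95 [0.47637871 0.23676262 0.12104663] 0.02304146799365399 [ 0.48115278 -0.82193014 -4.40361595] [[ 1.    -0.006  0.002]
 [-0.006 -1.     0.   ]
 [ 0.002 -0.    -1.   ]]
```

View pics/w12.png

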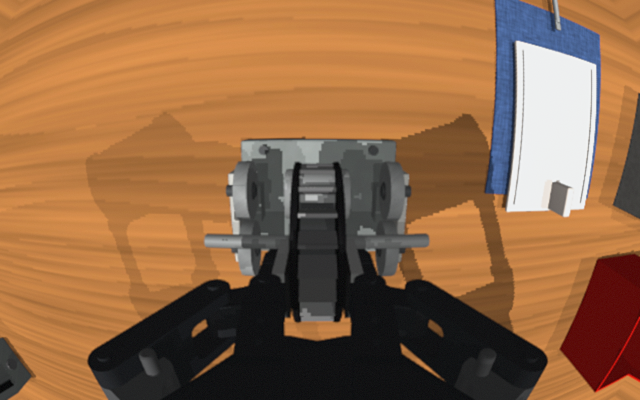

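View pics/s12.png

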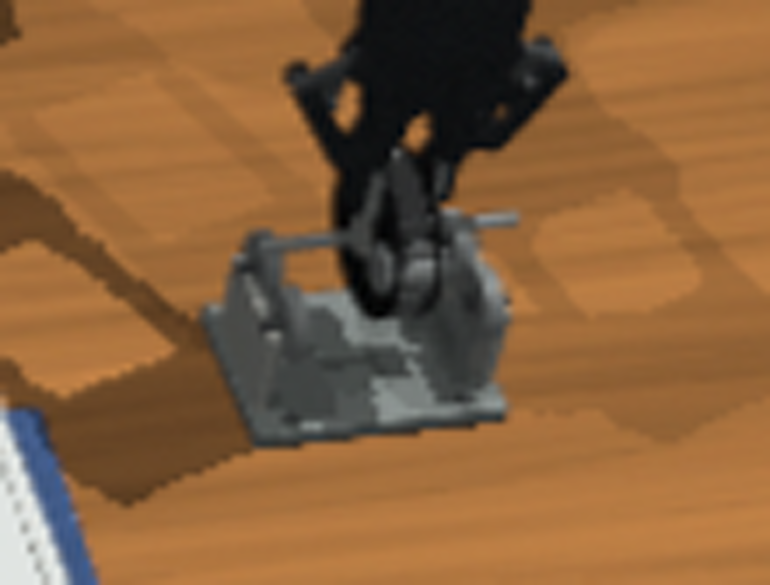

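The disc (u 319.5) is centred between the rollers (233–408 → 320). Axle is about 27 mm above the seat, so lower slowly.

{"api": "carry_out", "payload": {
  "plan": "0 0 5 0 0 0 1;0 0 6 0 0 0 1;0 0 6 0 0 0 1;0 0 4 0 0 0 1;0 0 2 0 0 0 1"
}}

```text
time: 17.5
eef_pos: [0.4755, 0.2364, 0.0963]
eef_rot: [[1.0, -0.007, -0.001], [-0.007, -1.0, -0.001], [-0.001, 0.001, -1.0]]
ft_force: [0.1, -0.1, -4.3]
width: 0.0228
```

{"api": "carry_out", "payload": {
  "plan": "0 0 1 0 0 0 1;0 0 1 0 0 0 1;0 0 0 0 0 0 1;0 0 0 0 0 0 1;0 0 0 0 0 0 1"
}}

```text
time: 18.0
eef_pos: [0.476, 0.2366, 0.0954]
eef_rot: [[1.0, -0.006, 0.0], [-0.006, -1.0, -0.0], [0.0, 0.0, -1.0]]
ft_force: [-0.2, -0.7, -4.2]
width: 0.0228
```

{"api": "carry_out", "payload": {
  "plan": "0 0 1 0 0 0 1;0 0 0 0 0 0 1;0 0 0 0 0 0 1;0 0 0 0 0 0 1;0 0 0 0 0 0 1"
}}

```text
time: 18.5
eef_pos: [0.4755, 0.2366, 0.0942]
eef_rot: [[1.0, -0.007, -0.001], [-0.007, -1.0, -0.0], [-0.001, 0.0, -1.0]]
ft_force: [-2.8, -0.1, -3.2]
width: 0.0228
```

{"api": "carry_out", "payload": {
  "plan": "0 0 1 0 0 0 1;0 0 0 0 0 0 1;0 0 0 0 0 0 1;0 0 0 0 0 0 1;0 0 0 0 0 0 1"
}}

```text
time: 19.0
eef_pos: [0.4754, 0.2366, 0.0934]
eef_rot: [[1.0, -0.007, -0.001], [-0.007, -1.0, -0.0], [-0.001, 0.0, -1.0]]
ft_force: [-5.1, 0.6, 1.7]
width: 0.0227
```

Contact is starting, with a side force of −5 N in x, so the valley is slightly nearer. Shifting −1 mm and lowering 0.5 mm.

{"api": "carry_out", "payload": {
  "plan": "-1 0 0.5 0 0 0 1;0 0 0 0 0 0 1;0 0 0 0 0 0 1;0 0 0 0 0 0 1;0 0 0 0 0 0 1"
}}

```text
time: 19.5
eef_pos: [0.4753, 0.2366, 0.0932]
eef_rot: [[1.0, -0.006, 0.001], [-0.006, -1.0, 0.0], [0.001, -0.0, -1.0]]
ft_force: [-3.6, -0.0, 4.9]
width: 0.0228
```

```bash
python3 - <<'E'
from go import *
i=get_image("wrist");cv2.imwrite("pics/w13.png",i["color"][:,:,::-1])
s=observe();print(s["time"],s["eef_pos"],s["width"],s["ft_force"])
E
```

```text
19.55 [0.47532512 0.23664253 0.09314534] 0.02270845430586656 [-4.73045616 -0.34183757  5.65778805]
```

View pics/w13.png

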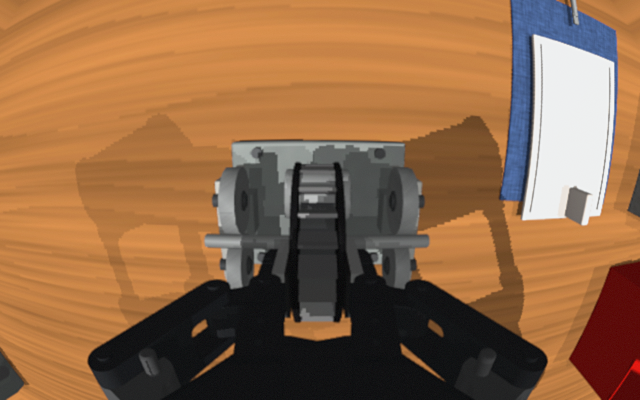

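The shaft sits in the valleys on both sides (v 241, rollers 201/262) with light load (≈ 9 N), weight on the far side above axle level. Letting go.

{"api": "carry_out", "payload": {
  "plan": "0 0 0 0 0 0 0.2;0 0 0 0 0 0 -0.2;0 0 0 0 0 0 -0.2;0 0 -4 0 0 0 -0.2;0 0 -10 0 0 0 -0.2"
}}

```text
time: 20.05
eef_pos: [0.4746, 0.2364, 0.1064]
eef_rot: [[1.0, -0.006, -0.001], [-0.006, -1.0, -0.001], [-0.001, 0.001, -1.0]]
ft_force: [0.0, 0.5, 0.5]
width: 0.0511
```

{"api": "carry_out", "payload": {
  "plan": "0 0 -20 0 0 0 -0.2;0 0 -30 0 0 0 -0.2;0 0 -35 0 0 0 -0.2;0 0 -35 0 0 0 -0.2;0 0 -30 0 0 0 -0.2"
}}

```text
time: 20.55
eef_pos: [0.4754, 0.2367, 0.2597]
eef_rot: [[1.0, -0.006, 0.003], [-0.006, -1.0, 0.001], [0.003, -0.001, -1.0]]
ft_force: [-0.2, 1.0, -0.7]
width: 0.0514
```

```bash
python3 - <<'E'
from go import *
i=get_image("wrist");cv2.imwrite("pics/w14.png",i["color"][:,:,::-1])
s=observe();print(s["time"],s["eef_pos"],s["width"],s["ft_force"])
E
```

```text
20.6 [0.47792715 0.2376388  0.26475726] 0.05116557109697187 [1.99298849 1.441571   3.33012035]
```

View pics/w14.png

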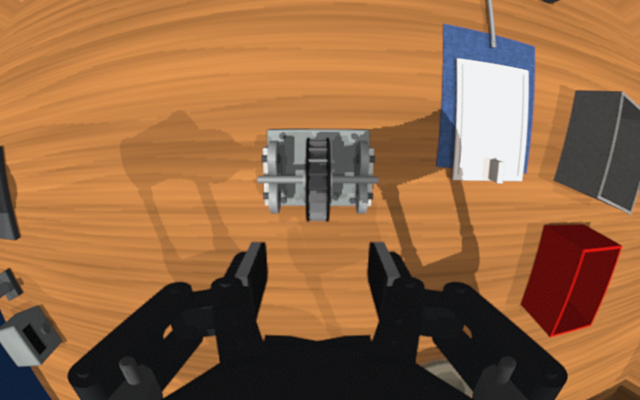

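The rotor is free and turning on the rollers. Waiting for it to settle (about 5 s), then checking.

{"api": "carry_out", "payload": {
  "plan": "0 0 0 0 0 0 -0.2;0 0 0 0 0 0 -0.2;0 0 0 0 0 0 -0.2;0 0 0 0 0 0 -0.2;0 0 0 0 0 0 -0.2"
}}

```text
time: 21.1
eef_pos: [0.4746, 0.2365, 0.2558]
eef_rot: [[1.0, -0.006, -0.002], [-0.006, -1.0, -0.001], [-0.002, 0.001, -1.0]]
ft_force: [0.4, 0.5, 0.7]
width: 0.0511
```

{"api": "carry_out", "payload": {
  "plan": "0 0 0 0 0 0 -0.2;0 0 0 0 0 0 -0.2;0 0 0 0 0 0 -0.2;0 0 0 0 0 0 -0.2;0 0 0 0 0 0 -0.2"
}}

```text
time: 21.6
eef_pos: [0.475, 0.2366, 0.2568]
eef_rot: [[1.0, -0.006, 0.0], [-0.006, -1.0, -0.0], [0.0, 0.0, -1.0]]
ft_force: [-0.2, 0.6, 0.6]
width: 0.0514
```

{"api": "carry_out", "payload": {
  "plan": "0 0 0 0 0 0 -0.2;0 0 0 0 0 0 -0.2;0 0 0 0 0 0 -0.2;0 0 0 0 0 0 -0.2;0 0 0 0 0 0 -0.2"
}}

```text
time: 22.1
eef_pos: [0.4749, 0.2366, 0.2567]
eef_rot: [[1.0, -0.006, 0.0], [-0.006, -1.0, -0.0], [0.0, 0.0, -1.0]]
ft_force: [0.2, 0.5, -0.2]
width: 0.0511
```

{"api": "carry_out", "payload": {
  "plan": "0 0 0 0 0 0 -0.2;0 0 0 0 0 0 -0.2;0 0 0 0 0 0 -0.2;0 0 0 0 0 0 -0.2;0 0 0 0 0 0 -0.2"
}}

```text
time: 22.6
eef_pos: [0.475, 0.2366, 0.2568]
eef_rot: [[1.0, -0.007, 0.0], [-0.007, -1.0, -0.0], [0.0, 0.0, -1.0]]
ft_force: [0.1, -0.6, -0.6]
width: 0.0513
```

{"api": "carry_out", "payload": {
  "plan": "0 0 0 0 0 0 -0.2;0 0 0 0 0 0 -0.2;0 0 0 0 0 0 -0.2;0 0 0 0 0 0 -0.2;0 0 0 0 0 0 -0.2"
}}

```text
time: 23.1
eef_pos: [0.475, 0.2366, 0.2567]
eef_rot: [[1.0, -0.006, 0.0], [-0.006, -1.0, -0.0], [0.0, 0.0, -1.0]]
ft_force: [0.1, 0.1, -0.2]
width: 0.0511
```

{"api": "carry_out", "payload": {
  "plan": "0 0 0 0 0 0 -0.2;0 0 0 0 0 0 -0.2;0 0 0 0 0 0 -0.2;0 0 0 0 0 0 -0.2;0 0 0 0 0 0 -0.2"
}}

```text
time: 23.6
eef_pos: [0.4749, 0.2366, 0.2567]
eef_rot: [[1.0, -0.006, -0.0], [-0.006, -1.0, -0.0], [-0.0, 0.0, -1.0]]
ft_force: [-0.1, -0.1, -0.5]
width: 0.0512
```

{"api": "carry_out", "payload": {
  "plan": "0 0 0 0 0 0 -0.2;0 0 0 0 0 0 -0.2;0 0 0 0 0 0 -0.2;0 0 0 0 0 0 -0.2;0 0 0 0 0 0 -0.2"
}}

```text
time: 24.1
eef_pos: [0.4749, 0.2366, 0.2567]
eef_rot: [[1.0, -0.006, 0.0], [-0.006, -1.0, -0.0], [0.0, 0.0, -1.0]]
ft_force: [-0.4, -1.1, -0.0]
width: 0.0512
```

{"api": "carry_out", "payload": {
  "plan": "0 0 0 0 0 0 -0.2;0 0 0 0 0 0 -0.2;0 0 0 0 0 0 -0.2;0 0 0 0 0 0 -0.2;0 0 0 0 0 0 -0.2"
}}

```text
time: 24.6
eef_pos: [0.4749, 0.2366, 0.2567]
eef_rot: [[1.0, -0.007, 0.0], [-0.007, -1.0, -0.0], [0.0, 0.0, -1.0]]
ft_force: [0.1, -0.8, 0.7]
width: 0.0511
```

{"api": "carry_out", "payload": {
  "plan": "0 0 0 0 0 0 -0.2;0 0 0 0 0 0 -0.2;0 0 0 0 0 0 -0.2;0 0 0 0 0 0 -0.2;0 0 0 0 0 0 -0.2"
}}

```text
time: 25.1
eef_pos: [0.475, 0.2366, 0.2567]
eef_rot: [[1.0, -0.006, 0.0], [-0.006, -1.0, -0.0], [0.0, 0.0, -1.0]]
ft_force: [1.3, 0.5, -0.4]
width: 0.0514
```

{"api": "carry_out", "payload": {
  "plan": "0 0 0 0 0 0 -0.2;0 0 0 0 0 0 -0.2;0 0 0 0 0 0 -0.2;0 0 0 0 0 0 -0.2;0 0 0 0 0 0 -0.2"
}}

```text
time: 25.6
eef_pos: [0.4749, 0.2366, 0.2567]
eef_rot: [[1.0, -0.007, -0.0], [-0.007, -1.0, -0.0], [-0.0, 0.0, -1.0]]
ft_force: [-0.3, 0.3, 0.4]
width: 0.0512
```

```bash
python3 - <<'E'
from go import *
j=get_image("scene");c=j["color"];cv2.imwrite("pics/s15.png",cv2.resize(c[140:230,380:490],None,fx=7,fy=6.5,interpolation=cv2.INTER_CUBIC)[:,:,::-1])
i=get_image("wrist");cv2.imwrite("pics/w15.png",cv2.resize(i["color"][100:240,230:410],None,fx=4.2,fy=4.2,interpolation=cv2.INTER_CUBIC)[:,:,::-1])
p=i["color"][100:240,230:410].astype(int)
for k in range(6): q=get_image("wrist")["color"]
print("change",np.abs(q[100:240,230:410].astype(int)-p).mean())
cv2.imwrite("pics/w15f.png",q[:,:,::-1])
t=get_image("top");cv2.imwrite("pics/t15.png",cv2.resize(t["color"][110:300,160:400],None,fx=3.3,fy=3.1)[:,:,::-1])
f=lambda u,v:(u,v)
print(observe()["time"])
E
```

```text
change 0.8325
26.05
```

View pics/s15.png

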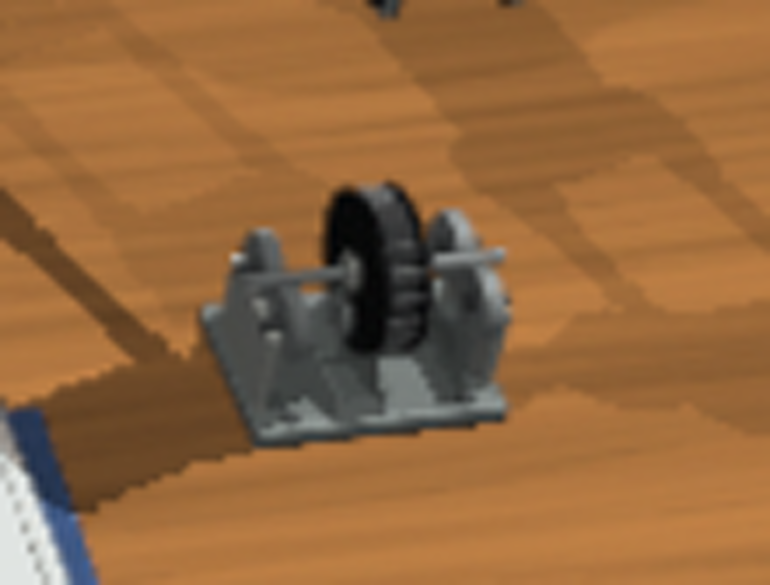

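View pics/w15.png

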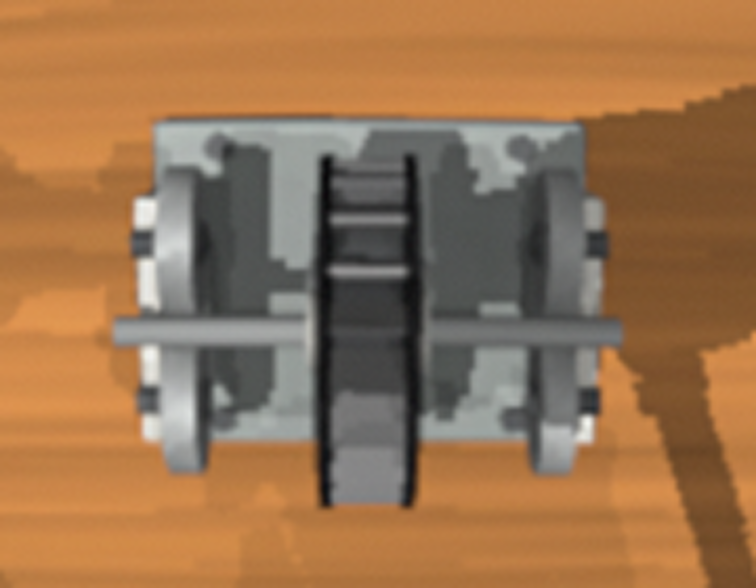

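View pics/t15.png

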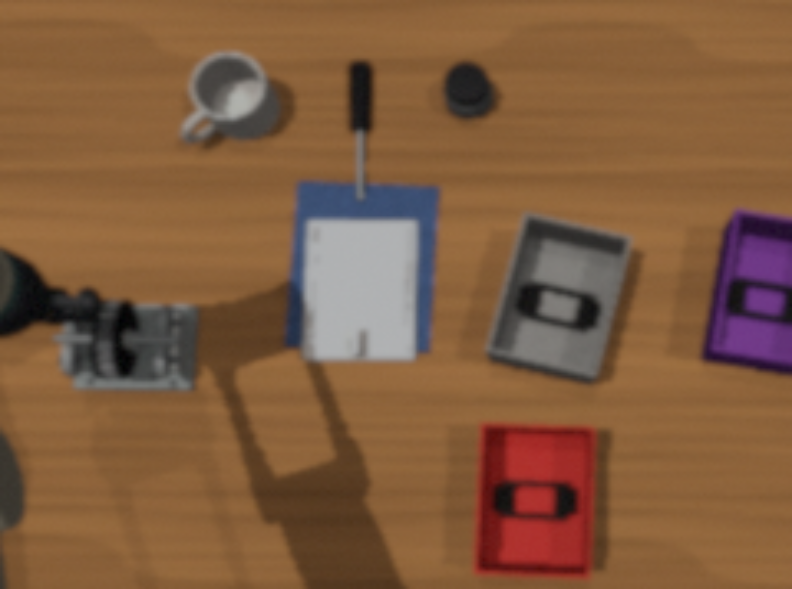

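The weight has gone from the top view and now shows straight below the hub (scene crop 348,320 under hub 350,270). The shaft is centred (mid 368 vs stand 370). One more wait and a stillness check before handing in.

{"api": "carry_out", "payload": {
  "plan": "0 0 0 0 0 0 -0.2;0 0 0 0 0 0 -0.2;0 0 0 0 0 0 -0.2;0 0 0 0 0 0 -0.2;0 0 0 0 0 0 -0.2"
}}

```text
time: 26.55
eef_pos: [0.4749, 0.2366, 0.2567]
eef_rot: [[1.0, -0.006, 0.0], [-0.006, -1.0, -0.0], [0.0, 0.0, -1.0]]
ft_force: [-0.3, 0.1, 0.7]
width: 0.0513
```

{"api": "carry_out", "payload": {
  "plan": "0 0 0 0 0 0 -0.2;0 0 0 0 0 0 -0.2;0 0 0 0 0 0 -0.2;0 0 0 0 0 0 -0.2;0 0 0 0 0 0 -0.2"
}}

```text
time: 27.05
eef_pos: [0.4749, 0.2366, 0.2567]
eef_rot: [[1.0, -0.006, -0.0], [-0.006, -1.0, -0.0], [-0.0, 0.0, -1.0]]
ft_force: [-0.8, 0.4, -0.6]
width: 0.0516
```

```bash
python3 - <<'E'
from go import *
a=cv2.imread("pics/w15f.png")[:,:,::-1].astype(int)
b=get_image("wrist")["color"].astype(int)
for k in range(5): c=get_image("wrist")["color"].astype(int)
for n,p,q in(("2.. s",a,b),("0.25s",b,c)):
    print(n,"rotor",np.abs(p-q)[135:222,305:330].mean(),"bench",np.abs(p-q)[60:110,200:400].mean())
print(observe()["time"])
E
```

```text
2.. s rotor 0.9823754789272031 bench 0.7685
0.25s rotor 0.993256704980843 bench 0.7685333333333333
27.35
```

The rotor is still; what changes between pictures is about what the bare bench shows. Handing in.

```bash
python3 -c "
from cell import *
print(job_done())"
```

```text
the job is handed in; nothing more can be done
None
```

The job is handed in at about 27 s of the 58 s allowed. No verdict was reported.

- **Lid:** I tipped the small lid on the grey tub by its tab to about 0.24 rad with its far end on the rim. It now lies flat, tab up, about 30 mm from the mat's centre (limit 60 mm). I set it nearer the robot on purpose to clear the screwdriver's tip, so its near edge overhangs the mat by roughly 1 cm.
- **Rotor:** I took it from the tub by its disc and lowered it gently onto the rollers. At touchdown the wrist force was about 5 N upward and up to 5 N sideways. That sideways force did not clear after a 1 mm correction. I let go with the weight at one side, a little above axle level, and it turned by itself.
- **Last checks:** The weight hangs straight below the hub and the shaft lies in the roller valleys, centred on the stand. Pictures 1 s and 0.25 s apart differ little more than the bare bench does (0.98–0.99 against 0.77), so I take it to be at rest. I judged the final angle and height by eye from the pictures and did not measure them.
- **Mug, jar and screwdriver:** None looked moved in the last top view, and the gripper is clear of everything.
- **Disagreement:** The top and scene cameras placed the stand about 5 mm apart. I used the closer wrist view, which lay between them and fitted at touchdown.

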